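# Jack up a drooping board with a tommy bar and pack it level

## Robot

A 6-joint arm with a two-finger parallel gripper is mounted at the origin on a cart in front of the work surface, level with it; the furniture and walls round the work are solid. World frame = base frame: x ahead of the robot, y to its left, z up, the work surface at z = 0. Lengths are in m, angles in rad, forces in N, time in s.
With the tool pointing down it reaches from about 0.35 to 0.775 m from the base axis. Payload 7.3 kg.
Tool frame: the origin (TCP) lies at the centre of the arm's flange, where the gripper is bolted on; the fingertips stand 178 mm ahead of it and the grasp point (between the pads) lies 159 mm ahead of it; z points along the fingers, y is the line along which they close (so a half turn about z gives the same grasp; the last joint's range is limited). The gripper opens to 92 mm and grips with 3 to 60 N. Pads are 19 mm wide; open, the fingers measure 130 mm over their backs; the gripper's body (75 mm by 190 mm) begins 47 mm behind the grasp point.
Start: joints at [0.982, 0.342, 1.524, -0, 1.275, -0.146], TCP at [0.225, 0.474, 0.405] pointing down, gripper open.
Joint ranges: [-2.53, 2.53], [-0.77, 2.02], [0.04, 2.7], [-1, 4.14], [0.28, 2.66], [-3.11, 3.11]. Speed limits (rad/s): [2.57, 2.57, 3.14, 3.14, 3.14, 3.14].

## Interface

Orientations are given as [roll, pitch, yaw] about the fixed x, y, z axes, in that order (R = Rz(yaw) Ry(pitch) Rx(roll)).
In Python, from cell import telemetry, vision, ticket gives the robot as it stands.
- The arm moves only by the shell command python3 -m crank 'ROWS' [FORCE]. ROWS is JSON, a list of rows, each a list of 5 numbers: the gripper command: -1 is shut, 1 is fully open, values between are in proportion, then the shift along the tool's x, y, z in mm, then the turn about the tool's z in rad. In form: [[fingers, dx, dy, dz, roll], ...]. A call has 1 to 12 rows; each row is the pose to reach, as a shift and turn from the pose commanded when the call began, along the tool's axes at that moment; what a row does not reach only later rows make up. A row lasts 1/12 s, in which the tool goes at most 41.7 mm and 7.16 degrees, less where a joint would pass 70% of its speed; a pose out of reach is approached as far as the arm can. A call with a gripper value outside its range is refused whole. The fingers move at their own pace and stop on an object; FORCE is the grip in N (left out, the last holds). Time passes only in rows, so rows that repeat a pose let the fingers close. It gives the time, the measured TCP pose, the force, the opening and the grip force at its end, in the units of the state.
- telemetry.observe(): the state, without advancing time (a new reading comes with each control period).
- vision.read_camera(name): name is "scene" or "top" or "wrist"; returns (picture, depth): 480x640x3 uint8, red, green, blue; 480x640 float32, m along the optical axis (not along the pixel's ray), 0 where there is no reading.
- vision.get_calibration(name): a dict with "camera_matrix" (3x3 intrinsics, pixels), "rvec" (rotation vector, rad) and "tvec" (3), from world to camera coordinates, as OpenCV has them. Camera axes: x right, y down, z forward; pixel columns grow to the right and rows downward; lengths in m; the calibration is good to about 2 mm. A picture is of the moment at which its call begins: read the wrist's pose just before it. get_calibration takes no time and is no camera call; for the wrist camera it gives the pose at the moment of the call.
- ticket.hand_in(): hands the job in; it is judged then, once.
The state is a dict: "time": time; "qpos": joint angles; "qvel": joint speeds; "joint_efforts": joint torques, N m; "tool_pos": TCP position; "tool_rot": TCP orientation; "contact_force": force on the tool from outside, world axes, zero at the start; "torque": the same for the moment, N m; "opening": finger opening in m; "grip_force": force on a finger pad.
Only numpy, scipy, OpenCV 4.12 (cv2) and the standard library are available. Lean on these libraries where they do the work, as an engineer would, in place of code of your own. Each camera call takes 0.05 s, during which the arm holds its last target. There are 200 camera calls.

## Task

The board's right end droops because its riser is too low. Put the nose of the steel tommy bar into the holes of the screw jack's collar and lever the collar round clockwise (seen from above), in at least two bites, drawing the bar out and moving it to another hole between them, until the thin plywood packer will go between the right-hand riser and the board; then lay the bar on the bench clear of the jack. Slide the packer in flat on top of that riser, at least half its length under the board, keeping the board square on its risers and leaving everything else where it is.

Things in the scene. Friction and masses are not known exactly. Their poses are not given: they have to be found in the camera images.
- jack: Dark cast screw jack bolted to the bench under the board. Origin: its axis, at the bench top; z up, y along the board to its left (higher) end, -x to the front (robot side). Flange 112 mm across, 9 mm high; body 80 mm across up to 42 mm, then the collar. The board covers x -40 to 40, y -180 to 240 mm of this frame; nothing fixed stands in front of it.
- collar_center (a point): On the jack's axis at the height of the collar's hole centres, 57 mm above the bench; axes as the jack. The collar is a steel ring 84 mm across, 44 to 70 mm above the bench, with eight level radial holes, one every 45 degrees, 14 mm across with flared mouths and 18 mm deep (blind: bottom 24 mm from the axis).
- collar (a joint): Turn of the collar, rad, growing clockwise seen from above, 0 to 4.2; starts at 0 to 0.6. At 0 a hole faces the jack's -x. Clockwise raises the pad 16 mm a turn. Thread friction 0.15 N m: it stays where left, loaded too. At 0 the pad is 2.2 mm under the board; at 2.3 the board is level and the gap on the right riser equals the packer; each further rad opens it some 4.5 mm.
- pad_top (a point): Top centre of the jack's non-turning pad (42 mm across, crowned), which rises under the board; 80 mm above the bench at collar 0.
- bar: Loose steel tommy bar, 165 mm long, 160 g, lying on the bench. Its +x end is a round nose 10 mm thick and 55 mm long, tip 105 mm from the origin; the rest is an octagonal shank 14 mm across flats, ending 60 mm from the origin on the -x side. Origin on its underside, about 10 mm behind the centre of mass; z up.
- bar_grip (a point): Mid-thickness of the bar's shank, 7 mm above the bar's origin: a good place to hold it; axes as the bar (x to the nose).
- bar_tip (a point): Centre of the nose's end face, 105 mm from bar_grip along the bar's x.
- packer: Loose plywood packer, 110 x 40 x 8 mm (its x, y, z), lying flat on the bench; origin at the centre of its underside.
- packer_center (a point): Centre of the packer, half-way up its thickness; axes as the packer.
- riser_left: Fixed wooden riser under the board's left part, 90 x 50 mm, 85.9 mm high; origin at the centre of its underside, 180 mm to the left of the jack's; axes as the jack.
- riser_right_top (a point): Centre of the top face (90 mm in x, 65 mm in y) of the fixed right riser, 77.9 mm above the bench, 152.5 mm right of the jack's axis; axes as the jack. The packer goes flat on this face under the board, length along x, pushed in from the front (-x); the board's front edge is at x = -40 mm, the riser's at -45 mm.
- board_right_end (a point): Middle of the lower edge of the board's right end. The board is wood, 80 x 420 x 22 mm (x, y, z), about 0.9 kg, loose, resting on the left riser and at first with this end on the right riser. Axes as the jack, tilted with the board.
- board_center (a point): Centre of the board.
- wax_tin_mid (a point): Bystander: round green wax tin, 66 mm across, 68 mm high, left of the work; its middle. Leave it alone.
- try_square_mid (a point): Bystander: try square with wooden stock, 161 x 110 x 22 mm, behind left; its middle. Leave it alone.
- sanding_block_mid (a point): Bystander: cork sanding block 64 x 107 x 31 mm, right of the work; its middle. Leave it alone.
- glue_bottle_mid (a point): Bystander: upright yellow glue bottle 40 x 57 mm, 187 mm high, right of the board; its middle. Leave it alone.
Not all that is in view belongs to the job. There is more than one size of the packer; the job needs the smaller.

How it is judged:
On the way, in this order (a step that is already met when the one before it is completed fails the run):
1. the bar, in a hole of the collar, has driven it past 0.7 rad (value of joint collar above 0.7 rad and horizontal distance between bar_tip and jack below 0.04 m and contact force between bar and jack above 0.3 N), for 0.05 s.
2. the bar has been drawn out of that hole (horizontal distance between bar_tip and jack above 0.045 m), for 0.05 s.
3. the bar, in a hole again, has driven the collar past 1.9 rad (value of joint collar above 1.9 rad and horizontal distance between bar_tip and jack below 0.04 m and contact force between bar and jack above 0.3 N), for 0.05 s.
4. the bar lies on the bench clear of the jack (height (world z) of bar_grip below 0.015 m and horizontal distance between bar_grip and jack above 0.13 m), for 0.1 s.
5. the packer lies flat on the right riser under the board (x of packer_center in the frame of riser_right_top between -0.045 and 0.03 m and y of packer_center in the frame of riser_right_top between -0.03 and 0.03 m and z of packer_center in the frame of riser_right_top between 0.001 and 0.008 m and angle between packer_center's own z axis and vertical below 0.06 rad), for 0.2 s.
At the end, for the whole second after the job is handed in: The packer lies flat on the right riser under the raised board, at least half its length in (centre within 45 mm of the riser's in x, 30 mm in y); the collar is past 2.2 rad; the bar rests on the bench, 130 mm or more from the jack's axis; the board is within 20 mm and 0.08 rad of square (all of step 4 and all of step 5 and value of joint collar above 2.2 rad and z of board_right_end in the frame of riser_right_top above 0.0065 m and linear speed of bar below 0.02 m/s and distance of board_center from where it was at the start of the episode below 0.02 m and angle between the y axis of board_right_end and the y axis of jack, either way round below 0.08 rad); the robot touches nothing.
It fails at once if the board is knocked off its place (moved more than 40 mm) (distance of board_center from where it was at the start of the episode above 0.04 m).
It fails at once if a bystander (wax tin, try square, sanding block, glue bottle) is moved more than 30 mm (distance of any of wax_tin_mid, try_square_mid, sanding_block_mid, glue_bottle_mid from where it was at the start of the episode above 0.03 m).
It also fails if it takes over 72 s, if anything falls off the work surface, if the arm or the gripper's body presses on something with over 40 N, if the wrist force passes 120 N, or if a joint passes its speed limit or range.

## Working session

There is one attempt and no reset: what is moved stays moved. The work goes in short steps, Python scripts to look and compute and a shell command to move; the robot and the scene stay as the last step left them, time stands still between calls to the robot, and variables do not carry over. Pictures are saved under pics/ and viewed, at most 10 in all, crops included, and the job is handed in when it is done.

```bash
ls; mkdir -p pics; python3 - <<'E'
from cell import telemetry, vision
import cv2
print(telemetry.observe())
for n in ("scene","top"):
    im,d=vision.read_camera(n); cv2.imwrite(f"pics/{n}0.png",im[:,:,::-1])
    c=vision.get_calibration(n); print(n,c)
E
```

```text
pics
{'time': 0.0, 'qpos': array([ 9.82025114e-01,  3.42783525e-01,  1.52502551e+00, -1.67178031e-05,
        1.27539915e+00, -1.45974028e-01]), 'qvel': array([ 8.48418089e-04,  2.55373853e-04, -7.76588145e-04, -5.99297540e-05,
       -8.37395125e-05,  5.39829208e-04]), 'joint_efforts': array([-9.40359168e-04, -4.31235158e+01, -2.44225538e+01,  7.18916254e-02,
        5.57947950e-02, -1.78237515e-04]), 'tool_pos': array([0.22484413, 0.47427464, 0.40401021]), 'tool_rot': array([-3.13999198e+00, -2.19173251e-04,  2.69880017e+00]), 'contact_force': array([ 0.43204884, -0.61759477, -0.67303332]), 'torque': array([0.03753344, 0.03580532, 0.00397538]), 'grip_force': 0.0, 'opening': 0.09192780251275383}
scene {'camera_matrix': array([[508.30913489,   0.        , 320.62022139],
       [  0.        , 508.30913489, 242.69497927],
       [  0.        ,   0.        ,   1.        ]]), 'rvec': array([ 1.77307175, -1.08053851,  0.71336392]), 'tvec': array([-0.2640884 ,  0.27638595,  0.99555875])}
top {'camera_matrix': array([[456.97856457,   0.        , 324.20774849],
       [  0.        , 456.97856457, 239.09699633],
       [  0.        ,   0.        ,   1.        ]]), 'rvec': array([ 2.14989404, -2.15508755,  0.1686886 ]), 'tvec': array([-0.00767377,  0.58042755,  1.24577456])}
```

View pics/scene0.png

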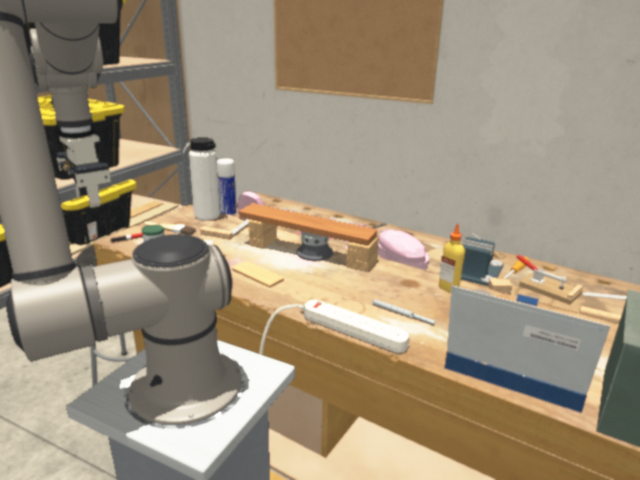

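View pics/top0.png

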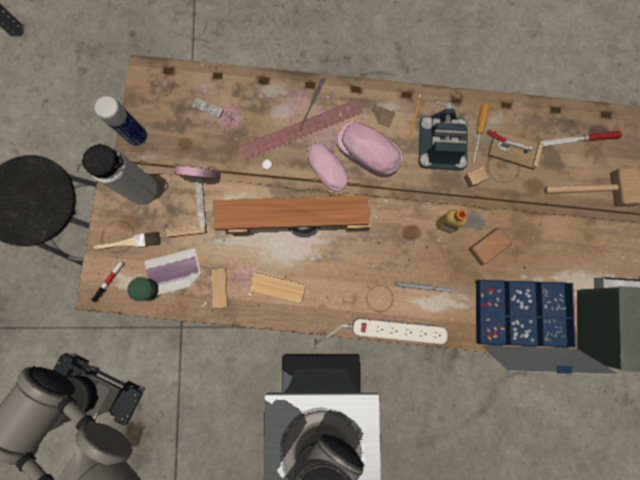

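The scene view shows the board on its risers, with the jack under it at about (315,243). In the top view the board runs (214,213)–(369,212), the bar (397–460, 285–291), the small packer is at (219,288) and the large one at (277,288). The wax tin is at (142,288), the glue bottle at (455,218) and the cork block at (491,246).

```bash
cat > h.py <<'E'
import numpy as np, cv2
from cell import telemetry, vision
def pose(c):
    R=cv2.Rodrigues(np.array(c["rvec"],float))[0]; return R,np.array(c["tvec"],float)
def cast(c,uv,z):
    R,t=pose(c); K=c["camera_matrix"]; uv=np.atleast_2d(np.array(uv,float))
    d=np.c_[(uv[:,0]-K[0,2])/K[0,0],(uv[:,1]-K[1,2])/K[1,1],np.ones(len(uv))]@R
    o=-R.T@t; s=(z-o[2])/d[:,2]; return o+s[:,None]*d
def proj(c,p):
    R,t=pose(c); return cv2.projectPoints(np.atleast_2d(np.array(p,float)),R,t,c["camera_matrix"],None)[0].reshape(-1,2)
E
python3 - <<'E'
from h import *
im=cv2.imread("pics/top0.png"); c=vision.get_calibration("top")
hsv=cv2.cvtColor(im,cv2.COLOR_BGR2HSV)
def best(mask,box):
    m=np.zeros_like(mask); x0,y0,x1,y1=box; m[y0:y1,x0:x1]=mask[y0:y1,x0:x1]
    cs=cv2.findContours(m,0,2)[0]; return max(cs,key=cv2.contourArea)
def rect(k,z,name):
    r=cv2.minAreaRect(k); p=cast(c,cv2.boxPoints(r),z)
    print(name,np.round(p[:,:2],3).tolist(),"ctr",p.mean(0).round(3),"sides",np.linalg.norm(p[1]-p[0]).round(3),np.linalg.norm(p[2]-p[1]).round(3), "img",np.round(r[0],1))
H,S,V=cv2.split(hsv)
print("bench",hsv[300,330],"bar",hsv[288,430],"packer",hsv[288,219],"board",hsv[210,300])
rect(best(((S<100)&(H>20)).astype(np.uint8)*255,(385,275,470,300)),.007,"bar")
rect(best(((S>105)&(V>170)).astype(np.uint8)*255,(205,260,235,315)),.008,"packer")
rect(best(((S>140)&(H<13)).astype(np.uint8)*255,(200,190,380,235)),.11,"board")
a=cv2.resize(im[190:320,200:330],None,fx=4,fy=4,interpolation=2); b=cv2.resize(im[265:305,380:480],None,fx=6,fy=6,interpolation=2)
cv2.imwrite("pics/c1.png",np.vstack([cv2.resize(im[190:310,195:395],(800,480),interpolation=2)[:340],cv2.resize(b,(800,240))]))
E
```

```text
bench [ 14  94 169] bar [ 50   6 136] packer [ 16 107 189] board [ 12 147 134]
bar [[0.452, -0.214], [0.463, -0.215], [0.444, -0.375], [0.433, -0.374]] ctr [ 0.448 -0.294  0.007] sides 0.011 0.161 img [424.  286.6]
packer [[0.498, 0.312], [0.5, 0.277], [0.395, 0.27], [0.394, 0.305]] ctr [0.447 0.291 0.008] sides 0.035 0.105 img [218.6 287.7]
board [[0.676, 0.288], [0.689, -0.125], [0.61, -0.126], [0.598, 0.283]] ctr [0.644 0.08  0.11 ] sides 0.413 0.079 img [291.2 212.3]
```

View pics/c1.png

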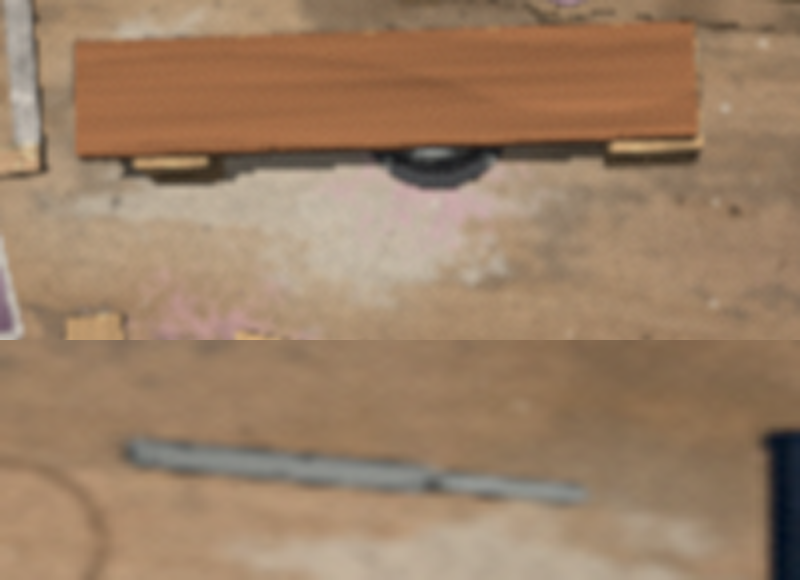

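The crop shows the bar's nose on the right (-y side), with the shank step at about 2/3 of its length. The collar's front peeps out under the board's front edge. Next I check the collar in the scene view and the wrist camera's mounting.

```bash
python3 - <<'E'
from h import *
from scipy.spatial.transform import Rotation as Ro
c=vision.get_calibration("scene"); R,t=pose(c); print("scene cam",-R.T@t)
w=vision.get_calibration("wrist"); R,t=pose(w); s=telemetry.observe(); T=Ro.from_euler("xyz",s["tool_rot"]).as_matrix()
print("wrist cam in tool",T.T@(-R.T@t-s["tool_pos"]), "axes in tool\n",(R@T).round(3), w["camera_matrix"])
J=np.array([.645,.05,0]); print(proj(c,[J+[0,0,.057],J+[-.042,0,.057],J+[0,-.042,.057]]))
im=cv2.imread("pics/scene0.png"); cv2.imwrite("pics/c2.png",cv2.resize(im[215:275,270:350],(800,600),interpolation=2))
E
```

```text
scene cam [-0.59167891 -0.5802545   0.67118543]
wrist cam in tool [ 0.06948144 -0.00010963  0.02026832] axes in tool
 [[ 0.001  1.     0.   ]
 [-0.966  0.001 -0.259]
 [-0.259  0.     0.966]] [[368.45260258   0.         319.44608234]
 [  0.         368.45260258 235.09907731]
 [  0.           0.           1.        ]]
[[314.47720514 235.40747817]
 [307.87612706 240.51231686]
 [327.11882369 238.18461132]]
```

View pics/c2.png

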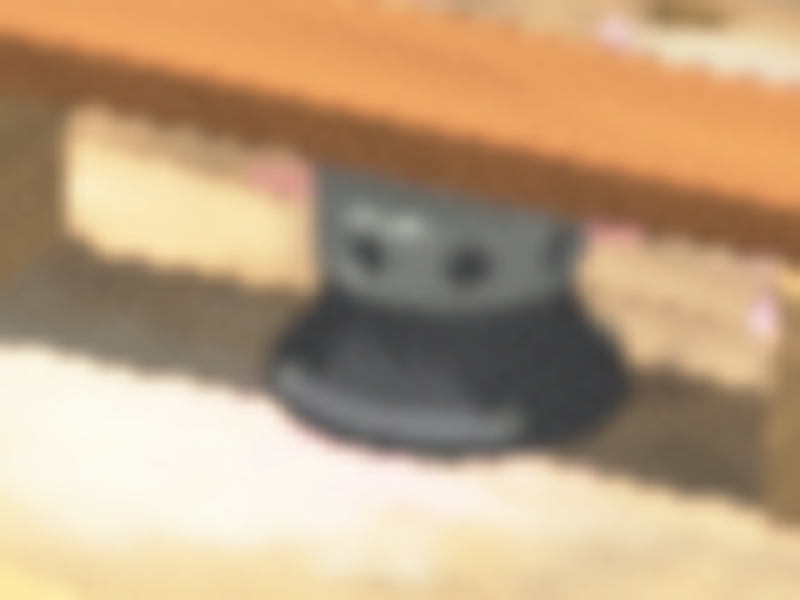

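The enlarged collar shows two dark holes at crop (370,250) and (468,268), i.e. image (307.0,240.0) and (316.8,241.8). A third is at its right edge. I work out the collar turn from these two.

```bash
python3 - <<'E'
from h import *
from scipy.optimize import least_squares
c=vision.get_calibration("scene"); y0=.03
def hole(c0,J,k,r=.041):
    a=np.pi+y0-(c0+k*np.pi/4); return [J[0]+r*np.cos(a),J[1]+r*np.sin(a),.057]
obs=np.array([[307,240],[316.8,241.8]])
f=lambda p:(proj(c,[hole(p[0],p[1:3],0),hole(p[0],p[1:3],-1)])-obs).ravel()
for c0 in (0,.2,.4,.6):
    print(c0,f([c0,.645,.05]).round(1))
r=least_squares(f,[.2,.645,.05]); print(r.x,r.fun)
r=least_squares(lambda p:f([p[0],.645,.05]),[.2]); print(r.x,r.fun)
E
```

```text
0 [ 1.4  0.5  2.4 -1. ]
0.2 [-1.  -0.2 -0.4 -0.7]
0.4 [-3.  -1.  -3.2 -0.7]
0.6 [-4.6 -1.9 -6.  -0.9]
[0.35345453 0.64402287 0.04112428] [-0.03432143 -0.03739864  0.03410401  0.03538408]
[0.15185617] [-0.42022895  0.01091583  0.29424784 -0.76883749]
```

```bash
cat > go.py <<'E'
import sys,numpy as np
from cell import telemetry
from scipy.spatial.transform import Rotation as Ro
s=telemetry.observe(); p=s["tool_pos"]; T=Ro.from_euler("xyz",s["tool_rot"]).as_matrix()
x,y,z,yaw=map(float,sys.argv[1:]); d=T.T@(np.array([x,y,z])-p)*1000
r=-(yaw-s["tool_rot"][2]); r=(r+np.pi)%(2*np.pi)-np.pi
print("t",round(s["time"],2),"pos",p.round(4),"rot",s["tool_rot"].round(3),"q",s["qpos"].round(2),"open",round(s["opening"],4),"-> rows",d.round(1),round(r,3))
E
R='[1,-514,-550,0,1.246]'; python3 -m crank "[[1,-514,-550,0,1.246],[1,-514,-550,0,1.246],[1,-514,-550,0,1.246],[1,-514,-550,0,1.246],[1,-514,-550,0,1.246],[1,-514,-550,0,1.246],[1,-514,-550,0,1.246],[1,-514,-550,0,1.246],[1,-514,-550,0,1.246],[1,-514,-550,0,1.246],[1,-514,-550,0,1.246],[1,-514,-550,0,1.246]]"; python3 go.py .4535 -.243 .26 1.453
```

```text
time: 1.1
tool_pos: [0.3767, -0.0041, 0.4047]
tool_rot: [3.141, -0.0, 1.452]
contact_force: [0.9, 0.2, -1.3]
opening: 0.0919
grip_force: 0.0
t 1.1 pos [ 0.3767 -0.0041  0.4047] rot [ 3.141 -0.     1.452] q [-0.22  0.07  1.88  0.    1.19 -0.1 ] open 0.0919 -> rows [-228.2  104.5  144.7] -0.001
```

```bash
python3 -m crank "[[1,-42,19,26,0],[1,-84,38,52,0],[1,-126,57,80,0],[1,-168,76,106,0],[1,-210,96,132,0],[1,-228,104,145,0],[1,-228,104,145,0],[1,-228,104,145,0]]"; python3 - <<'E'
from h import *
w=vision.get_calibration("wrist"); im,d=vision.read_camera("wrist"); im=im[:,:,::-1].copy(); cv2.imwrite("pics/w1.png",im)
hsv=cv2.cvtColor(im,cv2.COLOR_BGR2HSV); print(proj(w,[[.45,-.273,.007],[.4385,-.3765,.007],[.4575,-.2125,.007]]))
m=((hsv[:,:,1]<60)&(hsv[:,:,2]<190)).astype(np.uint8)*255; m[:100]=0
for k in cv2.findContours(m,0,2)[0]:
    if cv2.contourArea(k)>1500:
        r=cv2.minAreaRect(k); p=cast(w,cv2.boxPoints(r),.007); print(np.round(r[0]),np.round(r[1]),p[:,:2].round(4).tolist())
E
python3 go.py .4535 -.243 .181 1.453
```

```text
time: 1.77
tool_pos: [0.4537, -0.2452, 0.2552]
tool_rot: [-3.138, -0.001, 1.449]
contact_force: [-1.2, -0.1, 0.3]
opening: 0.0916
grip_force: 0.0
[[320.25681922 288.02734931]
 [321.59173935 418.92944632]
 [320.57037062 197.17863188]]
[320. 290.] [379. 639.] [[0.2781, -0.1331], [0.6482, -0.1782], [0.6762, -0.4605], [0.1822, -0.4028]]
t 1.82 pos [ 0.4532 -0.2429  0.2567] rot [-3.138e+00 -2.000e-03  1.449e+00] q [-0.64  0.49  1.75 -0.    0.91 -0.52] open 0.0919 -> rows [-0.2  0.7 75.7] -0.004
```

View pics/w1.png

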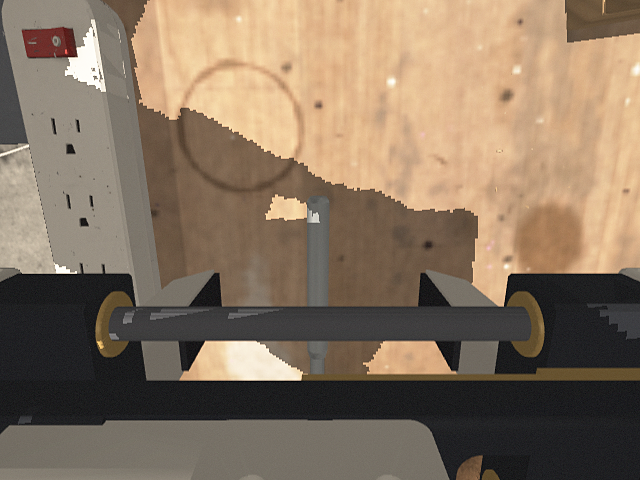

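The wrist picture shows the bar's tail at (318,197) and its step at about (318,353), midway between the fingers and within 1 mm of the prediction. I descend and grip.

```bash
python3 -m crank "[[1,0,1,35,0],[1,0,1,65,0],[1,0,1,76,0],[1,0,1,76,0],[-1,0,1,76,0],[-1,0,1,76,0],[-1,0,1,76,0],[-1,0,1,76,0],[-1,0,1,76,0],[-1,0,1,76,0],[-1,0,1,76,0],[-1,0,1,76,0]]" 50;  python3 go.py .4535 -.243 .3 1.453
```

```text
time: 2.82
tool_pos: [0.4543, -0.2408, 0.1839]
tool_rot: [3.141, 0.0, 1.453]
contact_force: [-0.1, -0.4, 0.8]
opening: 0.043
grip_force: 0.0
t 2.82 pos [ 0.4543 -0.2408  0.1839] rot [3.141 0.    1.453] q [-0.64  0.61  1.8   0.    0.73 -0.52] open 0.043 -> rows [  -2.3   -0.5 -116.1] -0.0
```

```bash
python3 -m crank "[[-1,0,0,0,0],[-1,0,0,0,0],[-1,0,0,0,0],[-1,0,0,0,0],[-1,0,0,0,0],[-1,0,0,0,0],[-1,0,0,0,0]]";python3 -m crank "[[-1,0,0,-40,0],[-1,0,0,-80,0],[-1,0,0,-110,0],[-1,0,0,-110,0]]"; python3 - <<'E'
from cell import telemetry
import numpy as np
P=np.array([telemetry.observe()["tool_pos"] for _ in range(3)]); print(P)
E
# pre-insert: theta=-0.635, radius 159+60
python3 - <<'E'
import numpy as np
J=np.array([.645,.05]); 
for th in (-.635,): 
  for r in (.159+.06,.159+.03):
    b=.03-th; print("bar yaw",b,"tool yaw",b-np.pi,"pos",J-r*np.array([np.cos(b),np.sin(b)]))
E
```

```text
time: 3.4
tool_pos: [0.4542, -0.2407, 0.1837]
tool_rot: [-3.141, -0.0, 1.453]
contact_force: [0.0, 1.0, 0.3]
opening: 0.0127
grip_force: 49.9
time: 3.73
tool_pos: [0.4557, -0.2416, 0.2994]
tool_rot: [3.132, 0.005, 1.453]
contact_force: [0.7, -0.5, -2.4]
opening: 0.0127
grip_force: 49.9
[[ 0.45566574 -0.2416104   0.29944839]
 [ 0.45566574 -0.2416104   0.29944839]
 [ 0.45566574 -0.2416104   0.29944839]]
bar yaw 0.665 tool yaw -2.476592653589793 pos [ 0.47266522 -0.08513595]
bar yaw 0.665 tool yaw -2.476592653589793 pos [ 0.49627273 -0.06662418]
```

```bash
python3 -m crank "[[-1,40,-5,0,0],[-1,80,-10,0,0],[-1,120,-15,5,0],[-1,160,-20,12,0],[-1,200,-25,20,0],[-1,221,-27,22,0],[-1,221,-27,22,0],[-1,221,-27,22,0],[-1,221,-27,22,0]]"; python3 - <<'E'
from h import *
s=telemetry.observe(); w=vision.get_calibration("wrist"); im,d=vision.read_camera("wrist"); im=im[:,:,::-1].copy(); cv2.imwrite("pics/w2.png",im); np.savez("w2.npz",**w)
print(s["tool_pos"],s["time"]); J=np.array([.645,.05,.057])
print(proj(w,[J,J+[-.042,0,0],J+[-.0561,0,-.048]]))
E
```

```text
time: 4.48
tool_pos: [0.4536, -0.0184, 0.2714]
tool_rot: [-3.141, 0.0, 1.453]
contact_force: [-0.5, -0.3, -1.4]
opening: 0.0127
grip_force: 49.9
[ 0.45360053 -0.0183521   0.27143748] 4.4833
[[688.23567209  92.66891263]
 [601.80924674 103.14371652]
 [522.01365764 112.58509893]]
```

View pics/w2.png

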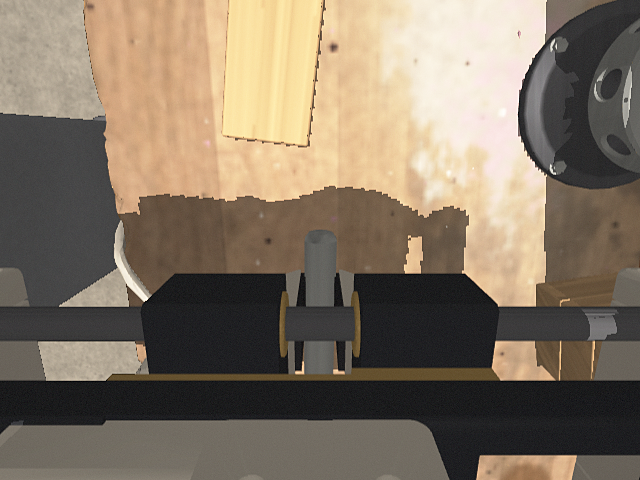

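The wrist picture shows the jack flange's left edge at about column 519, row 105, and two collar holes near (609,85) and (615,142). I fit the flange edge and the hole outlines.

```bash
python3 - <<'E'
from h import *
from scipy.optimize import least_squares
w=dict(np.load("w2.npz")); im=cv2.imread("pics/w2.png"); hsv=cv2.cvtColor(im,cv2.COLOR_BGR2HSV); g=hsv[:,:,2]; 
pts=[]
for r in range(30,176,6):
    row=hsv[r].astype(int); k=[u for u in range(505,600) if row[u,2]<75 and row[u+3,2]<110 ]; 
    if k: pts.append((k[0],r))
P=cast(w,pts,.006)[:,:2]
f=lambda p:np.hypot(*(P-p[:2]).T)-.056
r=least_squares(f,[.645,.05],loss="soft_l1",f_scale=.001); print("jack",r.x.round(4),(f(r.x)*1000).round(1)); J=r.x
sub=g[60:175,588:640]; print("V rows"); 
m=np.zeros_like(g); m[60:165,592:640]=(g[60:165,592:640]<70)*255
for k in cv2.findContours(m,0,2)[0]:
    if cv2.contourArea(k)>60: print(cv2.boundingRect(k),cv2.contourArea(k),cv2.minEnclosingCircle(k))
cv2.imwrite("pics/w2c.png",cv2.resize(im[50:180,510:640],(600,600),interpolation=2))
for c in (0.1,.2,.3,.4):
    for k in (0,-1):
        a=np.pi+.03-(c+k*np.pi/4); print(c,k,proj(w,[[J[0]+.042*np.cos(a),J[1]+.042*np.sin(a),.057]]).round(1))
E
```

```text
jack [0.6443 0.0511] [-0.3 -0.3 -0.4 -0.2  0.3 -0.  -0.1  0.1 -0.1 -0.1  0.2  0.7  0.1 -0.2
  0.3  0.5  0.3  0.3  0.   0.  -0.2 -0.  -0.4 -0.3 -0.4]
V rows
(607, 134, 24, 22) 263.0 ((618.5, 145.0), 14.603181838989258)
(592, 134, 26, 31) 269.0 ((604.5, 149.0), 19.52572250366211)
(601, 68, 21, 32) 416.0 ((611.5, 83.5), 16.80783462524414)
(592, 60, 9, 21) 71.0 ((596.0, 70.0), 10.770429611206055)
0.1 0 [[601.2  94.7]]
0.1 -1 [[616.6 154.8]]
0.2 0 [[602.9  85.6]]
0.2 -1 [[612.  148.9]]
0.3 0 [[605.5  76.5]]
0.3 -1 [[608.1 142.3]]
0.4 0 [[609.   67.4]]
0.4 -1 [[605.  135.2]]
```

View pics/w2c.png

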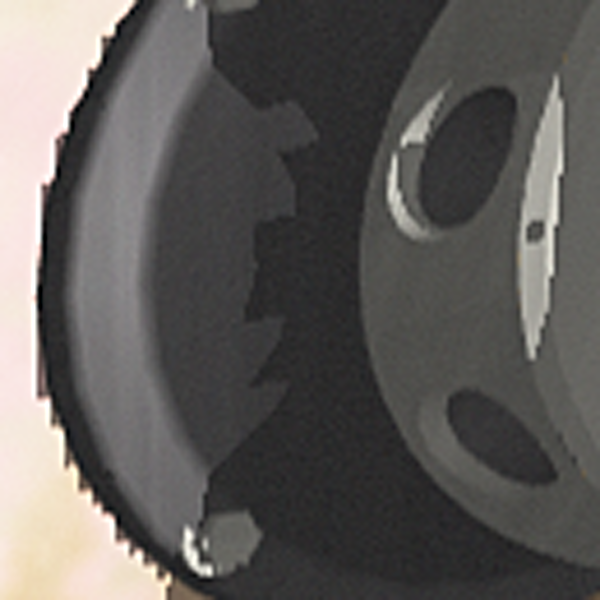

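```bash
python3 go.py .4124 -.1059 .2338 -2.5466
```

```text
t 4.53 pos [ 0.4537 -0.0188  0.2716] rot [3.141 0.    1.452] q [-0.21  0.38  1.89 -0.    0.87 -0.09] open 0.0127 -> rows [-91.4 -30.7  37.8] -2.284
```

```bash
python3 -m crank "[[-1,-20,-31,0,-0.12],[-1,-50,-31,0,-0.24],[-1,-80,-31,0,-0.36],[-1,-91,-31,0,-0.48],[-1,-91,-31,0,-0.6],[-1,-91,-31,0,-0.72],[-1,-91,-31,0,-0.84],[-1,-91,-31,0,-0.96],[-1,-91,-31,0,-1.08],[-1,-91,-31,0,-1.2],[-1,-91,-31,0,-1.2]]"; python3 -m crank "[[-1,0,0,0,-0.12],[-1,0,0,0,-0.24],[-1,0,0,0,-0.36],[-1,0,0,0,-0.48],[-1,0,0,0,-0.6],[-1,0,0,0,-0.72],[-1,0,0,0,-0.84],[-1,0,0,0,-0.96],[-1,0,0,0,-1.084],[-1,0,0,0,-1.084],[-1,0,0,0,-1.084]]"; python3 go.py .4124 -.1059 .2338 -2.5466
```

```text
time: 5.45
tool_pos: [0.4119, -0.106, 0.2717]
tool_rot: [-3.142, 0.0, 2.655]
contact_force: [0.3, 1.1, -1.8]
opening: 0.013
grip_force: 49.9
time: 6.37
tool_pos: [0.4119, -0.1054, 0.2717]
tool_rot: [-3.141, 0.0, -2.554]
contact_force: [-0.4, 0.4, -1.7]
opening: 0.0132
grip_force: 49.9
t 6.37 pos [ 0.4119 -0.1054  0.2717] rot [-3.141  0.    -2.554] q [-0.43  0.34  1.97  0.    0.84 -2.59] open 0.0132 -> rows [-0.1 -0.7 37.9] -0.007
```

```bash
python3 -m crank "[[-1,0,-1,20,-0.007],[-1,0,-1,38,-0.007],[-1,-40,-1,38,-0.007],[-1,-75,-1,38,-0.007],[-1,-75,-1,38,-0.007],[-1,-75,-1,38,-0.007]]"; python3 - <<'E'
from h import *
from scipy.spatial.transform import Rotation as Ro
s=telemetry.observe(); out=[]
print(s["tool_pos"],s["tool_rot"])
b=s["tool_rot"][2]+np.pi; e=np.array([np.cos(b),np.sin(b),0]); g=s["tool_pos"]-[0,0,.1768]
tip=g+.1365*e; tail=g-.0285*e; print("pred tip",tip)
for n in ("scene","top"):
    im,d=vision.read_camera(n); c=vision.get_calibration(n); im=im[:,:,::-1].copy(); cv2.imwrite(f"pics/{n}1.png",im)
    q=proj(c,[tip,tail,[.6443,.0511,.057]]); print(n,q.round(1)); u,v=q[0].astype(int); x0,y0=u-34,v-30
    cr=cv2.resize(im[y0:y0+60,x0:x0+66],(396,360),interpolation=2)
    for p in q: cv2.drawMarker(cr,tuple(int(t) for t in ((p-[x0,y0])*6+3)),(0,0,255),0,8,1)
    out.append(cr)
cv2.imwrite("pics/i1.png",np.hstack(out))
E
python3 go.py .4799 -.0602 .2338 -2.5466
```

```text
time: 6.87
tool_pos: [0.4757, -0.0631, 0.2335]
tool_rot: [-3.141, 0.0, -2.543]
contact_force: [-0.7, -0.0, -1.1]
opening: 0.0128
grip_force: 49.9
[ 0.47567426 -0.06308723  0.23345496] [-3.14124017e+00  3.52028078e-04 -2.54256596e+00]
pred tip [0.58840753 0.01387678 0.05665496]
scene [[316.6 245. ]
 [324.7 271.9]
 [314.  235.4]]
top [[316.  235.5]
 [349.9 284.5]
 [302.7 215.8]]
t 6.97 pos [ 0.4742 -0.0637  0.2334] rot [ 3.141e+00 -1.000e-03 -2.542e+00] q [-0.29  0.48  1.87 -0.    0.8  -2.46] open 0.0126 -> rows [-6.7 -0.3 -0.4] 0.004
```

View pics/i1.png

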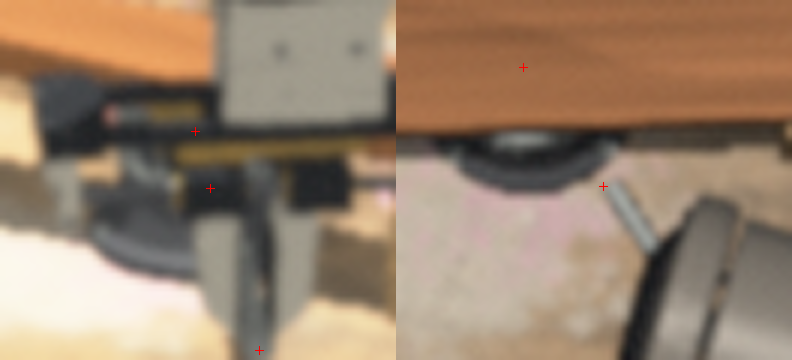

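The scene crop is mostly blocked by the gripper. The top crop shows the nose at about its predicted place (610,183), aimed at the jack axis at (523,67). I insert it carefully.

```bash
python3 -m crank "[[-1,-15,0,0,0.004],[-1,-25,0,0,0.004],[-1,-28,0,0,0.004],[-1,-31,0,0,0.004],[-1,-34,0,0,0.004],[-1,-34,0,0,0.004]]"; python3 -m crank "[[-1,-3,0,0,0],[-1,-5,0,0,0],[-1,-7,0,0,0],[-1,-7,0,0,0],[-1,-7,0,0,0]]"
```

```text
time: 7.47
tool_pos: [0.5027, -0.0443, 0.2337]
tool_rot: [3.142, -0.0, -2.544]
contact_force: [0.5, 0.1, -1.2]
opening: 0.0128
grip_force: 49.9
time: 7.88
tool_pos: [0.5085, -0.0404, 0.2337]
tool_rot: [3.142, 0.0, -2.543]
contact_force: [0.1, 0.5, -2.1]
opening: 0.0121
grip_force: 49.9
```

```bash
python3 -m crank "[[-1,-0.2,8.2,0,0.05],[-1,-0.8,16.4,0,0.1],[-1,-1.8,24.5,0,0.15],[-1,-3.3,32.6,0,0.2],[-1,-7.3,48.5,0,0.3],[-1,-12.9,63.9,0,0.4],[-1,-20.1,78.6,0,0.5],[-1,-28.6,92.6,0,0.6],[-1,-28.6,92.6,0,0.6]]"; python3 go.py .6443 .0511 .2338 0;python3 -m crank "[[-1,-0.8,16.4,0,0.1],[-1,-3.3,32.6,0,0.2],[-1,-7.3,48.5,0,0.3],[-1,-12.9,63.9,0,0.4],[-1,-20.1,78.6,0,0.5],[-1,-20.1,78.6,0,0.5],[-1,-20.1,78.6,0,0.5]]";  python3 go.py .6443 .0511 .2338 0
```

```text
time: 8.63
tool_pos: [0.4798, 0.0534, 0.2339]
tool_rot: [-3.142, 0.001, 3.136]
contact_force: [-0.5, -4.2, -1.4]
opening: 0.0128
grip_force: 50.7
t 8.63 pos [0.4798 0.0534 0.2339] rot [-3.142e+00  1.000e-03  3.136e+00] q [-0.05  0.48  1.85 -0.    0.8  -1.61] open 0.0128 -> rows [-164.5   -1.5    0.2] 3.136
time: 9.22
tool_pos: [0.4997, 0.1302, 0.2332]
tool_rot: [-3.14, -0.002, 2.646]
contact_force: [-2.4, -3.2, -1.2]
opening: 0.0128
grip_force: 50.5
t 9.22 pos [0.4997 0.1302 0.2332] rot [-3.140e+00 -2.000e-03  2.646e+00] q [ 0.11  0.53  1.76 -0.    0.85 -0.97] open 0.0128 -> rows [-164.8   -0.7   -0.9] 2.646
```

```bash
python3 -m crank "[[-1,15,0,0,0],[-1,32,0,0,0],[-1,40,0,0,0],[-1,40,0,0,0],[-1,40,0,0,0]]"; python3 go.py .6443 .0511 .2338 0; python3 -m crank "[[-1,-1.5,-24.4,0,-0.12],[-1,-5.8,-48.5,0,-0.24],[-1,-13.1,-71.9,0,-0.36],[-1,-23.1,-94.2,0,-0.48],[-1,-35.6,-115.2,0,-0.6],[-1,-50.6,-134.5,0,-0.72],[-1,-65.6,-149.9,0,-0.825],[-1,-65.6,-149.9,0,-0.825],[-1,-65.6,-149.9,0,-0.825]]"; python3 go.py .6443 .0511 .2338 0;  python3 - <<'E'
from h import *
im,d=vision.read_camera("scene"); cv2.imwrite("pics/c3.png",cv2.resize(im[200:290,270:390,::-1],(800,600),interpolation=2))
E
```

```text
time: 9.63
tool_pos: [0.4654, 0.1497, 0.234]
tool_rot: [3.141, 0.001, 2.642]
contact_force: [-0.3, 0.1, -2.0]
opening: 0.0129
grip_force: 49.9
t 9.63 pos [0.4654 0.1497 0.234 ] rot [3.141e+00 1.000e-03 2.642e+00] q [ 0.15  0.49  1.84 -0.    0.81 -0.92] open 0.0129 -> rows [-204.3   -0.9    0.5] 2.642
time: 10.38
tool_pos: [0.4513, -0.0144, 0.2339]
tool_rot: [-3.141, 0.001, -2.821]
contact_force: [0.4, -0.4, -1.9]
opening: 0.0131
grip_force: 49.9
t 10.38 pos [ 0.4513 -0.0144  0.2339] rot [-3.141e+00  1.000e-03 -2.821e+00] q [-0.2   0.44  1.94  0.    0.76 -2.09] open 0.0131 -> rows [-203.8    1.5    0.3] -2.821
```

View pics/c3.png

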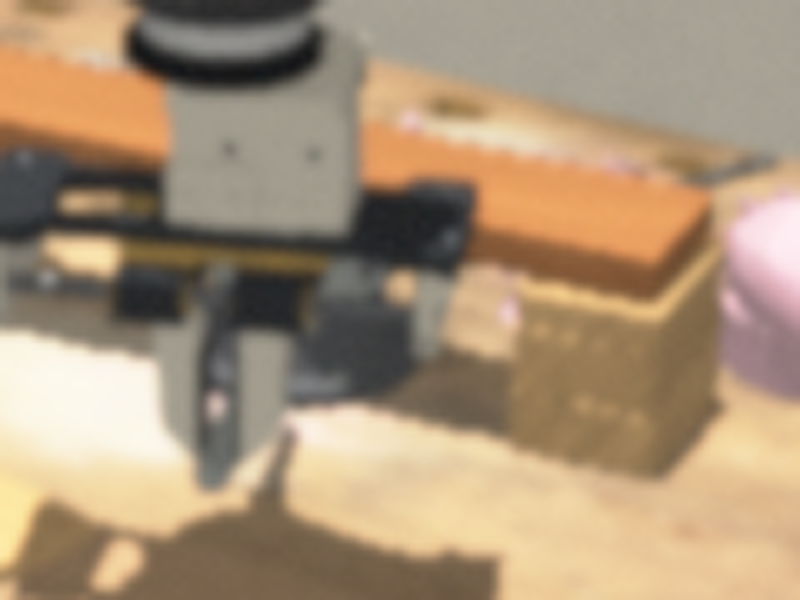

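The view shows the gripper blocking the collar and the board still sound on its risers. I insert gently while watching the force.

```bash
python3 -m crank "[[-1,-15,0,0,0],[-1,-25,0,0,0],[-1,-28,0,0,0],[-1,-31,0,0,0],[-1,-34,0,0,0],[-1,-34,0,0,0]]"; python3 -m crank "[[-1,-3,0,0,0],[-1,-5.5,0,0,0],[-1,-5.5,0,0,0],[-1,-5.5,0,0,0]]"
```

```text
time: 10.93
tool_pos: [0.4792, -0.0015, 0.2319]
tool_rot: [3.137, -0.013, -2.817]
contact_force: [-12.5, -5.2, -0.9]
opening: 0.0133
grip_force: 50.0
time: 11.27
tool_pos: [0.4812, -0.0001, 0.2304]
tool_rot: [3.133, -0.023, -2.817]
contact_force: [-25.5, -9.8, -0.4]
opening: 0.013
grip_force: 50.1
```

```bash
python3 -m crank "[[-1,15,0,0,0],[-1,15,0,0,0],[-1,15,-4,0,-0.02],[-1,15,-7.2,0,-0.04],[-1,15,-7.2,0,-0.04],[-1,10,-7,0,-0.04],[-1,6,-6.8,0,-0.04],[-1,4,-6.7,0,-0.04],[-1,4,-6.7,0,-0.04]]"; python3 go.py .6443 .0511 .2338 0
```

```text
time: 12.02
tool_pos: [0.4824, -0.0077, 0.2315]
tool_rot: [3.135, -0.016, -2.778]
contact_force: [-17.1, -8.0, -0.6]
opening: 0.0127
grip_force: 50.0
t 12.02 pos [ 0.4824 -0.0077  0.2315] rot [ 3.135 -0.016 -2.778] q [-0.17  0.49  1.85 -0.    0.82 -2.11] open 0.0127 -> rows [-172.2   -2.7   -5. ] -2.778
```

```bash
python3 -m crank "[[-1,40,0,0,0],[-1,80,0,0,0],[-1,95,0,0,0.12],[-1,95,0,0,0.24],[-1,95,0,0,0.36],[-1,95,0,0,0.48],[-1,95,0,0,0.6],[-1,95,0,0,0.72],[-1,95,0,0,0.84],[-1,95,0,0,0.96],[-1,95,0,0,1.08],[-1,95,0,0,1.2]]"; python3 -m crank "[[-1,0,0,-20,0.12],[-1,0,0,-38,0.24],[-1,0,0,-38,0.36],[-1,0,0,-38,0.48],[-1,0,0,-38,0.6],[-1,0,0,-38,0.72],[-1,0,0,-38,0.85],[-1,0,0,-38,0.85],[-1,0,0,-38,0.85]]"; python3 go.py .4536 -.0184 .2715 1.452
```

```text
time: 13.02
tool_pos: [0.3981, -0.0414, 0.2339]
tool_rot: [3.141, 0.001, 2.298]
contact_force: [-0.2, 0.2, -1.3]
opening: 0.0127
grip_force: 49.9
time: 13.77
tool_pos: [0.3979, -0.0415, 0.2719]
tool_rot: [3.141, -0.0, 1.458]
contact_force: [0.2, -1.2, -1.7]
opening: 0.0126
grip_force: 49.9
t 13.77 pos [ 0.3979 -0.0415  0.2719] rot [ 3.141 -0.     1.458] q [-0.3   0.3   2.03  0.    0.81 -0.18] open 0.0126 -> rows [29.2 52.8  0.4] 0.006
```

```bash
python3 -m crank "[[-1,15,36,0,0.006],[-1,29,72,0,0.006],[-1,29,72,0,0.006],[-1,29,72,0,0.006],[-1,29,72,0,0.006]]"; python3 - <<'E'
from h import *
w=vision.get_calibration("wrist"); im,d=vision.read_camera("wrist"); im=im[:,:,::-1].copy(); cv2.imwrite("pics/w3.png",im); np.savez("w3.npz",**w)
g=cv2.cvtColor(im,cv2.COLOR_BGR2HSV)[:,:,2]; J=np.array([.6443,.0511])
for c in (1.0,1.2,1.4):
    print(c,[proj(w,[[J[0]+.042*np.cos(a),J[1]+.042*np.sin(a),.057]])[0].round(0).tolist() for a in [np.pi+.03-(c+k*np.pi/4) for k in (0,-1,-2,-3)]])
print("axis",proj(w,[[*J,.057]]))
m=np.zeros_like(g); m[20:240,540:]=(g[20:240,540:]<70)*255
for k in cv2.findContours(m,1,2)[0]:
    if cv2.contourArea(k)>40: print(cv2.boundingRect(k),cv2.contourArea(k))
cr=im[20:220,520:640]; q=im[190:390,260:380]
cv2.imwrite("pics/w3c.png",np.hstack([cv2.resize(cr,(360,600),interpolation=2),cv2.resize(q,(360,600),interpolation=2)]))
E
```

```text
time: 14.18
tool_pos: [0.4721, -0.021, 0.2713]
tool_rot: [-3.14, -0.0, 1.452]
contact_force: [-0.5, 0.0, -1.2]
opening: 0.0127
grip_force: 49.9
1.0 [[607.0, 17.0], [566.0, 83.0], [576.0, 147.0], [626.0, 175.0]]
1.2 [[624.0, 6.0], [572.0, 65.0], [569.0, 133.0], [611.0, 172.0]]
1.4 [[642.0, -3.0], [581.0, 47.0], [565.0, 117.0], [597.0, 166.0]]
axis [[650.39861145  89.11718476]]
(571, 130, 22, 23) 230.0
(565, 64, 19, 31) 340.5
(540, 20, 69, 168) 4831.0
```

View pics/w3c.png

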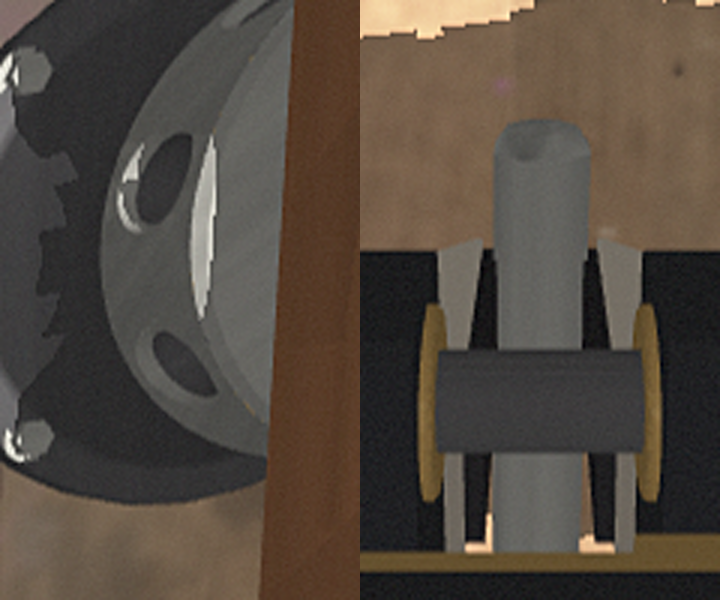

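The left part shows the two holes with mouth centres at image (571.5,80.7) and (578.7,141.7). The right part shows the bar straight and unslipped, tail at row 230. So the collar stands at 0.25 rad modulo 45 degrees, which puts a hole at bar yaw 0.565. I re-enter there.

```bash
python3 go.py .4078 -.0988 .2338 -2.5766; python3 -m crank "[[-1,-40,-35,0,-0.12],[-1,-80,-70,0,-0.24],[-1,-85,-54,0,-0.36],[-1,-85,-54,0,-0.48],[-1,-85,-54,0,-0.6],[-1,-85,-54,0,-0.72],[-1,-85,-54,0,-0.84],[-1,-85,-54,0,-0.96],[-1,-85,-54,0,-1.08],[-1,-85,-54,0,-1.2],[-1,-85,-54,0,-1.2]]"; python3 go.py .4078 -.0988 .2338 -2.5766
```

```text
t 14.23 pos [ 0.4718 -0.0211  0.2714] rot [-3.14  -0.     1.451] q [-0.21  0.41  1.85  0.    0.89 -0.09] open 0.0131 -> rows [-84.8 -54.1  37.6] -2.256
time: 15.15
tool_pos: [0.4076, -0.0991, 0.2718]
tool_rot: [-3.142, -0.0, 2.654]
contact_force: [0.7, -0.3, -2.3]
opening: 0.0129
grip_force: 49.9
t 15.15 pos [ 0.4076 -0.0991  0.2718] rot [-3.142 -0.     2.654] q [-0.42  0.33  1.98  0.    0.83 -1.5 ] open 0.0129 -> rows [-0.1  0.3 38. ] -1.053
```

```bash
python3 -m crank "[[-1,0,0,0,-0.12],[-1,0,0,0,-0.24],[-1,0,0,0,-0.36],[-1,0,0,0,-0.48],[-1,0,0,0,-0.6],[-1,0,0,0,-0.72],[-1,0,0,12,-0.84],[-1,0,0,25,-0.96],[-1,0,0,38,-1.053],[-1,0,0,38,-1.053],[-1,0,0,38,-1.053]]"; python3 -m crank "[[-1,-40,0,0,0],[-1,-70,0,0,0],[-1,-85,0,0,0],[-1,-95,0,0,0],[-1,-98,0,0,0],[-1,-101,0,0,0],[-1,-104,0,0,0],[-1,-107,0,0,0],[-1,-107,0,0,0]]"; python3 -m crank "[[-1,-3,0,0,0],[-1,-6,0,0,0],[-1,-9,0,0,0],[-1,-9,0,0,0],[-1,-9,0,0,0]]";  python3 go.py .6443 .0511 .2338 0
```

```text
time: 16.07
tool_pos: [0.4079, -0.0991, 0.2336]
tool_rot: [3.14, -0.001, -2.587]
contact_force: [0.2, -0.4, -1.2]
opening: 0.013
grip_force: 49.9
time: 16.82
tool_pos: [0.4991, -0.0425, 0.2339]
tool_rot: [-3.142, 0.0, -2.582]
contact_force: [-1.1, -0.7, -1.4]
opening: 0.0129
grip_force: 49.9
time: 17.23
tool_pos: [0.5069, -0.0373, 0.2337]
tool_rot: [3.142, 0.0, -2.581]
contact_force: [0.2, 0.5, -0.5]
opening: 0.0127
grip_force: 49.9
t 17.23 pos [ 0.5069 -0.0373  0.2337] rot [ 3.142  0.    -2.581] q [-0.22  0.52  1.78  0.    0.84 -2.36] open 0.0127 -> rows [-1.634e+02  1.800e+00 -1.000e-01] -2.581
```

```bash
python3 -m crank "[[-1,-0.2,9,0,0.05],[-1,-0.8,18,0,0.1],[-1,-1.8,26,0,0.15],[-1,-3.3,34,0,0.2],[-1,-5.2,42,0,0.25],[-1,-7.3,50,0,0.3],[-1,-7.3,50,0,0.3],[-1,-7.3,50,0,0.3]]"; python3 go.py .6443 .0511 .2338 0; python3 -m crank "[[-1,-0.2,8.2,0,0.05],[-1,-0.8,16.4,0,0.1],[-1,-1.8,24.5,0,0.15],[-1,-3.3,32.6,0,0.2],[-1,-5.2,40.6,0,0.25],[-1,-7.3,48.5,0,0.3],[-1,-7.3,48.5,0,0.3],[-1,-7.3,48.5,0,0.3]]"; python3 go.py .6443 .0511 .2338 0
```

```text
time: 17.9
tool_pos: [0.4865, 0.0084, 0.2339]
tool_rot: [-3.141, 0.001, -2.88]
contact_force: [0.2, -4.1, -0.4]
opening: 0.0131
grip_force: 50.7
t 17.9 pos [0.4865 0.0084 0.2339] rot [-3.141e+00  1.000e-03 -2.880e+00] q [-0.14  0.49  1.84 -0.    0.81 -1.97] open 0.0131 -> rows [-163.4    0.4    0.2] -2.88
time: 18.57
tool_pos: [0.481, 0.0571, 0.2337]
tool_rot: [-3.141, -0.0, 3.104]
contact_force: [-0.6, -4.6, -2.2]
opening: 0.013
grip_force: 50.6
t 18.57 pos [0.481  0.0571 0.2337] rot [-3.141 -0.     3.104] q [-0.04  0.49  1.85 -0.    0.81 -1.57] open 0.013 -> rows [-1.634e+02  1.000e-01 -2.000e-01] 3.104
```

```bash
python3 - <<'E'
from h import *
w=vision.get_calibration("wrist"); im,d=vision.read_camera("wrist"); im=im[:,:,::-1].copy(); cv2.imwrite("pics/w4.png",im)
old=cv2.imread("pics/w3.png")
for n,i in (("free",old),("load",im)):
    S=cv2.cvtColor(i,cv2.COLOR_BGR2HSV)[:,:,1].astype(int)
    print(n,[(r,[u for u in range(295,350) if S[r,u]<45][0],[u for u in range(295,350) if S[r,u]<45][-1]) for r in (238,248,258,266)])
    L=cv2.cvtColor(i,cv2.COLOR_BGR2GRAY); print(L[258,300:345:2].tolist(),L[380-15,300:345:2].tolist())
E
```

```text
free [(238, 305, 335), (248, 305, 336), (258, 305, 335), (266, 305, 335)]
[104, 102, 95, 89, 93, 97, 98, 97, 99, 96, 100, 101, 100, 98, 100, 98, 93, 89, 92, 96, 99, 95, 98] [20, 202, 110, 93, 99, 101, 102, 100, 100, 104, 104, 106, 102, 99, 96, 94, 93, 95, 95, 18, 28, 30, 27]
load [(238, 307, 338), (248, 307, 338), (258, 306, 337), (266, 306, 337)]
[105, 102, 101, 95, 93, 101, 102, 106, 107, 107, 105, 110, 110, 105, 105, 103, 103, 101, 96, 101, 101, 105, 103] [33, 110, 105, 108, 112, 107, 106, 107, 110, 109, 110, 108, 105, 99, 90, 255, 245, 245, 252, 0, 33, 31, 30]
```

```bash
python3 -m crank "[[-1,-0.8,16.4,0,0.1],[-1,-3.3,32.6,0,0.2],[-1,-7.3,48.5,0,0.3],[-1,-12.9,63.9,0,0.4],[-1,-20.1,78.6,0,0.5],[-1,-28.6,92.6,0,0.6],[-1,-36.5,103.1,0,0.68],[-1,-36.5,103.1,0,0.68],[-1,-36.5,103.1,0,0.68]]"; python3 go.py .6443 .0511 .2338 0; python3 -m crank "[[-1,15,0,0,0],[-1,32,0,0,0],[-1,50,0,0,0],[-1,80,0,0,0],[-1,80,0,0,0]]";python3 go.py .6443 .0511 .2338 0
```

```text
time: 19.37
tool_pos: [0.5206, 0.1588, 0.2329]
tool_rot: [-3.139, -0.003, 2.426]
contact_force: [-4.8, -2.8, -2.3]
opening: 0.0128
grip_force: 50.6
t 19.37 pos [0.5206 0.1588 0.2329] rot [-3.139e+00 -3.000e-03  2.426e+00] q [ 0.16  0.57  1.68  0.    0.89 -0.7 ] open 0.0128 -> rows [-1.64e+02 -1.00e-01 -1.40e+00] 2.426
time: 19.78
tool_pos: [0.4579, 0.2134, 0.2337]
tool_rot: [-3.14, -0.002, 2.427]
contact_force: [-0.3, 0.1, -1.1]
opening: 0.0128
grip_force: 49.9
t 19.78 pos [0.4579 0.2134 0.2337] rot [-3.140e+00 -2.000e-03  2.427e+00] q [ 0.28  0.52  1.79  0.    0.84 -0.57] open 0.0128 -> rows [-247.2   -0.5   -0.8] 2.427
```

```bash
python3 go.py .4721 -.021 .2713 1.452;  python3 -m crank "[[-1,20,0,-15,0.12],[-1,40,0,-38,0.24],[-1,40,0,-38,0.36],[-1,40,0,-38,0.48],[-1,40,0,-38,0.6],[-1,40,0,-38,0.72],[-1,40,0,-38,0.84],[-1,40,0,-38,0.975],[-1,40,0,-38,0.975]]"; python3 go.py .4721 -.021 .2713 1.452
```

```text
t 19.78 pos [0.4579 0.2134 0.2337] rot [-3.140e+00 -2.000e-03  2.427e+00] q [ 0.28  0.52  1.79  0.    0.84 -0.57] open 0.0128 -> rows [-164.3 -167.8  -37.8] 0.975
time: 20.53
tool_pos: [0.4312, 0.2378, 0.272]
tool_rot: [3.14, -0.001, 1.445]
contact_force: [-0.4, -0.2, -1.1]
opening: 0.013
grip_force: 49.9
t 20.53 pos [0.4312 0.2378 0.272 ] rot [ 3.140e+00 -1.000e-03  1.445e+00] q [0.35 0.44 1.79 0.   0.91 0.47] open 0.013 -> rows [-251.7   73.1    0.6] -0.007
```

```bash
python3 -m crank "[[-1,-40,0,0,-0.007],[-1,-80,15,0,-0.007],[-1,-120,30,0,-0.007],[-1,-160,45,0,-0.007],[-1,-200,60,0,-0.007],[-1,-240,72,0,-0.007],[-1,-252,73,0,-0.007],[-1,-252,73,0,-0.007],[-1,-252,73,0,-0.007],[-1,-252,73,0,-0.007]]"; cat > look.py <<'E'
from h import *
w=vision.get_calibration("wrist"); im,d=vision.read_camera("wrist"); im=im[:,:,::-1].copy(); cv2.imwrite("pics/wl.png",im)
g=cv2.cvtColor(im,cv2.COLOR_BGR2HSV)[:,:,2]; J=np.array([.6443,.0511])
cs=np.arange(0,.8,.02)
for k in (0,-1,-2):
    P=proj(w,[[J[0]+.040*np.cos(a),J[1]+.040*np.sin(a),.057] for a in np.pi+.03-(cs+k*np.pi/4)])
    if k: print("hole",k,"c mod:row",{round(c,2):P[i].round(0).tolist() for i,c in list(enumerate(cs))[::5]})
m=np.zeros_like(g); m[20:240,540:]=(g[20:240,540:]<70)*255
for k in cv2.findContours(m,1,2)[0]:
    if 60<cv2.contourArea(k)<1500: x,y,a,b=cv2.boundingRect(k); print("blob",(x,y,a,b),"ctr",x+a/2,y+b/2)
E
python3 look.py; python3 go.py 0 0 0 0
```

```text
time: 21.37
tool_pos: [0.4722, -0.0204, 0.2717]
tool_rot: [-3.142, -0.0, 1.456]
contact_force: [0.4, 0.2, -2.0]
opening: 0.0127
grip_force: 49.9
hole -1 c mod:row {np.float64(0.0): [588.0, 158.0], np.float64(0.1): [583.0, 153.0], np.float64(0.2): [579.0, 148.0], np.float64(0.3): [575.0, 141.0], np.float64(0.4): [572.0, 135.0], np.float64(0.5): [569.0, 127.0], np.float64(0.6): [568.0, 120.0], np.float64(0.7): [567.0, 112.0]}
hole -2 c mod:row {np.float64(0.0): [642.0, 173.0], np.float64(0.1): [634.0, 174.0], np.float64(0.2): [627.0, 174.0], np.float64(0.3): [619.0, 173.0], np.float64(0.4): [612.0, 171.0], np.float64(0.5): [605.0, 169.0], np.float64(0.6): [599.0, 166.0], np.float64(0.7): [593.0, 162.0]}
blob (565, 119, 19, 26) ctr 574.5 132.0
blob (569, 51, 22, 31) ctr 580.0 66.5
t 21.42 pos [ 0.4722 -0.0199  0.2717] rot [-3.142 -0.     1.457] q [-0.2   0.41  1.84  0.    0.89 -0.09] open 0.0128 -> rows [ -34.  -471.4  271.8] 1.457
```

```bash
python3 go.py .387 -.0592 .2338 -2.7366; python3 -m crank "[[-1,-30,-40,0,-0.12],[-1,-48,-79,0,-0.24],[-1,-48,-80,0,-0.36],[-1,-48,-80,0,-0.48],[-1,-48,-80,0,-0.6],[-1,-48,-80,0,-0.72],[-1,-48,-80,0,-0.84],[-1,-48,-80,0,-0.96],[-1,-48,-80,0,-1.08],[-1,-48,-80,0,-1.2],[-1,-48,-80,0,-1.2]]"; python3 go.py .387 -.0592 .2338 -2.7366
```

```text
t 21.42 pos [ 0.4722 -0.0199  0.2717] rot [-3.142 -0.     1.457] q [-0.2   0.41  1.84  0.    0.89 -0.09] open 0.0128 -> rows [-48.7 -80.2  37.9] -2.09
time: 22.33
tool_pos: [0.3874, -0.058, 0.2718]
tool_rot: [3.141, 0.0, 2.662]
contact_force: [-0.1, 0.4, -1.3]
opening: 0.0125
grip_force: 49.9
t 22.33 pos [ 0.3874 -0.058   0.2718] rot [3.141 0.    2.662] q [-0.34  0.29  2.05  0.    0.8  -1.44] open 0.0125 -> rows [-0.2 -1.3 38. ] -0.885
```

```bash
python3 -m crank "[[-1,0,-1,0,-0.12],[-1,0,-1,0,-0.24],[-1,0,-1,0,-0.36],[-1,0,-1,0,-0.48],[-1,0,-1,0,-0.6],[-1,0,-1,12,-0.72],[-1,0,-1,25,-0.84],[-1,0,-1,38,-0.885],[-1,0,-1,38,-0.885],[-1,0,-1,38,-0.885]]"; python3 go.py .6443 .0511 .2338 0; python3 -m crank "[[-1,-40,0,0,0],[-1,-70,0,0,0],[-1,-85,0,0,0],[-1,-95,0,0,0],[-1,-98,0,0,0],[-1,-101,0,0,0],[-1,-104,0,0,0],[-1,-107,0,0,0],[-1,-107,0,0,0]]"; python3 -m crank "[[-1,-3,0,0,0],[-1,-6,0,0,0],[-1,-9,0,0,0],[-1,-9,0,0,0],[-1,-9,0,0,0]]";  python3 go.py .6443 .0511 .2338 0
```

```text
time: 23.17
tool_pos: [0.3869, -0.0594, 0.2336]
tool_rot: [3.141, -0.001, -2.747]
contact_force: [-0.2, 1.5, -1.4]
opening: 0.0128
grip_force: 49.9
t 23.17 pos [ 0.3869 -0.0594  0.2336] rot [ 3.141e+00 -1.000e-03 -2.747e+00] q [-0.35  0.36  2.09  0.    0.69 -2.31] open 0.0128 -> rows [-280.1    3.    -0.5] -2.747
time: 23.92
tool_pos: [0.4854, -0.0188, 0.2337]
tool_rot: [3.141, -0.001, -2.745]
contact_force: [-1.0, 0.3, -2.0]
opening: 0.0128
grip_force: 49.9
time: 24.33
tool_pos: [0.4943, -0.0151, 0.2338]
tool_rot: [-3.141, 0.001, -2.744]
contact_force: [-0.2, 2.6, -2.3]
opening: 0.0128
grip_force: 50.1
t 24.33 pos [ 0.4943 -0.0151  0.2338] rot [-3.141e+00  1.000e-03 -2.744e+00] q [-0.19  0.5   1.82  0.    0.82 -2.15] open 0.0128 -> rows [-1.639e+02  3.000e+00  1.000e-01] -2.744
```

```bash
python3 -m crank "[[-1,-0.2,10,0,0.05],[-1,-0.8,19.4,0,0.1],[-1,-3.3,35.6,0,0.2],[-1,-7.3,51.5,0,0.3],[-1,-12.9,66.9,0,0.4],[-1,-20.1,81.6,0,0.5],[-1,-28.6,95.6,0,0.6],[-1,-28.6,95.6,0,0.6],[-1,-28.6,95.6,0,0.6]]"; python3 go.py .6443 .0511 .2338 0; python3 -m crank "[[-1,-0.8,16.4,0,0.1],[-1,-3.3,32.6,0,0.2],[-1,-7.3,48.5,0,0.3],[-1,-12.9,63.9,0,0.4],[-1,-20.1,78.6,0,0.5],[-1,-24,85.5,0,0.55],[-1,-24,85.5,0,0.55],[-1,-24,85.5,0,0.55]]"; python3 go.py .6443 .0511 .2338 0; python3 -m crank "[[-1,15,0,0,0],[-1,32,0,0,0],[-1,50,0,0,0],[-1,80,0,0,0],[-1,120,0,-15,0],[-1,120,0,-38,0],[-1,120,0,-38,0]]"; python3 go.py .4721 -.021 .2713 1.452
```

```text
time: 25.08
tool_pos: [0.4833, 0.0838, 0.2337]
tool_rot: [-3.141, -0.0, 2.943]
contact_force: [-1.6, -4.0, -2.2]
opening: 0.0129
grip_force: 50.5
t 25.08 pos [0.4833 0.0838 0.2337] rot [-3.141 -0.     2.943] q [ 0.02  0.5   1.83 -0.    0.81 -1.36] open 0.0129 -> rows [-164.3   -0.2   -0.2] 2.943
time: 25.75
tool_pos: [0.5232, 0.1621, 0.233]
tool_rot: [-3.139, -0.002, 2.392]
contact_force: [-3.6, -1.1, -1.1]
opening: 0.0128
grip_force: 50.7
t 25.75 pos [0.5232 0.1621 0.233 ] rot [-3.139e+00 -2.000e-03  2.392e+00] q [ 0.16  0.58  1.67  0.    0.9  -0.66] open 0.0128 -> rows [-164.2    1.2   -1.2] 2.392
time: 26.33
tool_pos: [0.4361, 0.2461, 0.2752]
tool_rot: [3.135, 0.003, 2.396]
contact_force: [1.2, 1.2, -1.7]
opening: 0.0128
grip_force: 49.9
t 26.33 pos [0.4361 0.2461 0.2752] rot [3.135e+00 3.000e-03 2.396e+00] q [ 0.36  0.44  1.77  0.    0.92 -0.47] open 0.0128 -> rows [-207.6 -171.8    3.4] 0.944
```

```bash
python3 -m crank "[[-1,0,0,0,0.12],[-1,0,0,0,0.24],[-1,0,0,0,0.36],[-1,-20,-18,0,0.48],[-1,-45,-38,0,0.6],[-1,-70,-60,0,0.72],[-1,-95,-80,0,0.84],[-1,-120,-100,0,0.944],[-1,-150,-125,0,0.944],[-1,-180,-150,2,0.944],[-1,-207,-172,3,0.944],[-1,-207,-172,3,0.944]]"; python3 -m crank "[[-1,0,0,0,0],[-1,0,0,0,0],[-1,0,0,0,0]]"; python3 look.py; python3 go.py .4543 -.2408 .184 1.453
```

```text
time: 27.33
tool_pos: [0.4709, -0.0281, 0.2686]
tool_rot: [3.138, 0.002, 1.443]
contact_force: [1.2, 0.2, -1.9]
opening: 0.0128
grip_force: 49.9
time: 27.58
tool_pos: [0.4697, -0.0215, 0.2686]
tool_rot: [-3.142, -0.0, 1.447]
contact_force: [-0.0, -0.2, -0.8]
opening: 0.0128
grip_force: 49.9
hole -1 c mod:row {np.float64(0.0): [597.0, 153.0], np.float64(0.1): [592.0, 148.0], np.float64(0.2): [587.0, 142.0], np.float64(0.3): [583.0, 136.0], np.float64(0.4): [580.0, 129.0], np.float64(0.5): [578.0, 121.0], np.float64(0.6): [576.0, 114.0], np.float64(0.7): [575.0, 105.0]}
hole -2 c mod:row {np.float64(0.0): [652.0, 167.0], np.float64(0.1): [644.0, 168.0], np.float64(0.2): [637.0, 168.0], np.float64(0.3): [629.0, 168.0], np.float64(0.4): [622.0, 166.0], np.float64(0.5): [615.0, 164.0], np.float64(0.6): [608.0, 161.0], np.float64(0.7): [602.0, 157.0]}
blob (573, 114, 20, 26) ctr 583.0 127.0
blob (576, 45, 23, 31) ctr 587.5 60.5
t 27.63 pos [ 0.4698 -0.0212  0.2686] rot [ 3.142 -0.     1.447] q [-0.21  0.41  1.85  0.    0.88 -0.08] open 0.0126 -> rows [-219.8   11.7   84.6] -0.006
```

```bash
python3 -m crank "[[-1,-40,2,0,-0.006],[-1,-80,4,0,-0.006],[-1,-120,7,15,-0.006],[-1,-160,9,40,-0.006],[-1,-200,11,62,-0.006],[-1,-220,12,76,-0.006],[-1,-220,12,80,-0.006],[-1,-220,12,84,-0.006],[-1,-220,12,84.5,-0.006],[-1,-220,12,84.5,-0.006]]"; python3 go.py .4543 -.2408 .184 1.453; python3 -m crank "[[0,0,0,0,0],[0,0,0,0,0],[0,0,0,0,0],[0,0,0,0,0],[0,0,0,0,0],[0,0,0,-10,0],[0,0,0,-50,0],[0,0,0,-90,0],[0,0,0,-120,0],[0,0,0,-120,0]]"; python3 - <<'E'
from h import *
im,d=vision.read_camera("wrist"); cv2.imwrite("pics/w5.png",im[:,:,::-1]); w=vision.get_calibration("wrist")
print(proj(w,[[.4575,-.2125,.007]]))
S=cv2.cvtColor(im,cv2.COLOR_RGB2HSV)[:,:,1].astype(int)
print([(r,[u for u in range(295,350) if S[r,u]<60][:1],[u for u in range(295,350) if S[r,u]<60][-1:]) for r in range(170,268,12)])
E
python3 go.py .447 .291 .3 .067
```

```text
time: 28.47
tool_pos: [0.4547, -0.2403, 0.1845]
tool_rot: [3.141, -0.0, 1.453]
contact_force: [0.8, 0.5, -1.6]
opening: 0.013
grip_force: 49.9
t 28.47 pos [ 0.4547 -0.2403  0.1845] rot [ 3.141 -0.     1.453] q [-0.64  0.61  1.8   0.    0.73 -0.52] open 0.013 -> rows [-0.5 -0.3  0.5] 0.0
time: 29.3
tool_pos: [0.4555, -0.2427, 0.3111]
tool_rot: [3.131, 0.006, 1.451]
contact_force: [0.7, -0.2, 0.4]
opening: 0.0459
grip_force: 0.0
[[315.55388292 188.22402459]]
[(170, [], []), (182, [], []), (194, [306], [323]), (206, [306], [323]), (218, [306], [323]), (230, [306], [323]), (242, [305], [322]), (254, [305], [322]), (266, [305], [322])]
t 29.35 pos [ 0.4548 -0.2423  0.3082] rot [3.135 0.004 1.451] q [-0.64  0.42  1.69  0.    1.02 -0.52] open 0.0459 -> rows [528.6 -71.7   5.7] 1.384
```

```bash
python3 go.py .404 .288 .3 3.2087; python3 -m crank "[[0.35,40,0,0,-0.12],[0.35,80,-3,0,-0.24],[0.35,120,-15,0,-0.36],[0.35,160,-30,0,-0.48],[0.35,200,-45,0,-0.6],[0.35,240,-60,0,-0.72],[0.35,280,-80,0,-0.84],[0.35,320,-100,0,-0.96],[0.35,360,-110,2,-1.08],[0.35,400,-112,4,-1.2],[0.35,440,-112,5,-1.32],[0.35,480,-112,6,-1.44]]"; python3 go.py .404 .288 .3 3.2087
```

```text
t 29.35 pos [ 0.4548 -0.2423  0.3082] rot [3.135 0.004 1.451] q [-0.64  0.42  1.69  0.    1.02 -0.52] open 0.0459 -> rows [ 520.4 -114.     5.4] -1.758
time: 30.35
tool_pos: [0.399, 0.2464, 0.2977]
tool_rot: [-3.141, -0.001, 2.897]
contact_force: [0.5, -0.3, -0.5]
opening: 0.062
grip_force: 0.0
t 30.35 pos [0.399  0.2464 0.2977] rot [-3.141e+00 -1.000e-03  2.897e+00] q [ 0.39  0.36  1.82 -0.    0.95 -0.94] open 0.062 -> rows [ 5.3 41.6 -2.3] -0.312
```

```bash
python3 -m crank "[[0.35,5,20,0,-0.12],[0.35,5,42,0,-0.24],[0.35,5,42,0,-0.312],[0.35,5,42,0,-0.312],[0.35,5,42,0,-0.312]]"; python3 - <<'E'
from h import *
w=vision.get_calibration("wrist"); im,d=vision.read_camera("wrist"); cv2.imwrite("pics/w6.png",im[:,:,::-1])
print("pred near corners",proj(w,[[.395,.305,.008],[.395,.27,.008],[.45,.291,.008]]).round())
hsv=cv2.cvtColor(im,cv2.COLOR_RGB2HSV); H,S,V=cv2.split(hsv)
print("hsv packer", hsv[240,300:340:20].tolist(), "bench",hsv[150,[200,450]].tolist())
P=cast(w,[[0,0]],.008)
b,g,r=[im[:,:,i].astype(int) for i in (2,1,0)]
for row in range(150,272,12):
    e=np.abs(np.diff(cv2.GaussianBlur(im[row:row+1].astype(np.float32),(1,1),0)[0].sum(1))); k=[u for u in np.argsort(-e)[:8]]; print(row,sorted(int(u) for u in k if e[u]>60))
E
python3 go.py .404 .288 .3 3.2087
```

```text
time: 30.77
tool_pos: [0.4052, 0.2862, 0.2975]
tool_rot: [-3.141, -0.002, -3.082]
contact_force: [0.0, 0.5, 0.3]
opening: 0.0618
grip_force: 0.0
pred near corners [[346. 221.]
 [299. 218.]
 [323. 288.]]
hsv packer [[17, 107, 129], [16, 107, 133]] bench [[13, 97, 219], [18, 42, 183]]
150 [119, 172, 278, 279, 308, 364, 370, 439]
162 [125, 128, 162, 284, 318, 435, 438, 441]
174 [134, 170, 286, 325, 326, 503, 506, 511]
186 [140, 174, 176, 265, 270, 340, 576, 582]
198 [151, 153, 417]
210 [17, 36, 159, 416]
222 [11, 59, 78, 165, 349, 384, 417]
234 [9, 10, 101, 120, 170, 171, 297, 415]
246 [8, 9, 161, 171, 413, 414]
258 [7, 8, 170, 414, 545, 546, 562, 572]
270 [0, 2, 170, 413, 531, 532, 533, 548]
t 30.82 pos [0.4053 0.2859 0.2977] rot [-3.141e+00 -1.000e-03 -3.083e+00] q [ 0.46  0.41  1.75 -0.    0.98 -1.17] open 0.0618 -> rows [ 1.2  2.2 -2.3] -0.009
```

```bash
python3 - <<'E'
from h import *
w=vision.get_calibration("wrist"); im,d=vision.read_camera("wrist")
R,t=pose(w); K=w["camera_matrix"]; v,u=np.mgrid[150:268,230:420]; z=d[150:268,230:420]
X=np.stack([(u-K[0,2])/K[0,0]*z,(v-K[1,2])/K[1,1]*z,z],-1).reshape(-1,3); W=(X-t)@R
m=(W[:,2]>.005)&(W[:,2]<.012)&(z.ravel()>0); P=W[m]; print(m.sum(),np.median(W[:,2]),P.mean(0))
M=(m.reshape(z.shape)*255).astype(np.uint8); k=max(cv2.findContours(M,0,2)[0],key=cv2.contourArea); print(cv2.minAreaRect(k))
print("corners",cast(w,cv2.boxPoints(cv2.minAreaRect(k))+[230,150],.008)[:,:2].round(4).tolist())
E
```

```text
2923 -0.00015634644633109705 [0.41070904 0.28927141 0.00778803]
((93.5, 89.0), (56.0, 53.0), 90.0)
corners [[0.39, 0.268], [0.3876, 0.3074], [0.4316, 0.3109], [0.4341, 0.2699]]
```

```bash
python3 go.py .401 .2884 .1795 3.2; python3 -m crank "[[0.35,4,-2,35,0],[0.35,4,-2,70,0],[0.35,4,-2,100,0],[0.35,4,-2,112,0],[0.35,4,-2,118,0],[0.35,4,-2,118,0],[-1,4,-2,118,0],[-1,4,-2,118,0],[-1,4,-2,118,0],[-1,4,-2,118,0],[-1,4,-2,118,0],[-1,4,-2,118,0]]" 25;  python3 -m crank "[[-1,0,0,0,0],[-1,0,0,0,0],[-1,0,0,0,0]]"; python3 go.py .401 .2884 .18 3.2
```

```text
t 30.87 pos [0.4055 0.2857 0.2979] rot [-3.141e+00 -1.000e-03 -3.083e+00] q [ 0.46  0.41  1.75 -0.    0.98 -1.17] open 0.0618 -> rows [  4.2   3.  118.5] -0.0
time: 31.87
tool_pos: [0.4021, 0.2842, 0.181]
tool_rot: [3.141, 0.002, -3.08]
contact_force: [0.9, -0.1, 6.4]
opening: 0.0397
grip_force: 24.6
time: 32.12
tool_pos: [0.4021, 0.2842, 0.181]
tool_rot: [3.141, 0.001, -3.08]
contact_force: [-0.7, -0.2, 5.5]
opening: 0.04
grip_force: 24.6
t 32.12 pos [0.4021 0.2842 0.181 ] rot [ 3.141e+00  1.000e-03 -3.080e+00] q [ 0.46  0.59  1.86 -0.    0.69 -1.17] open 0.04 -> rows [0.8 4.2 1. ] 0.003
```

```bash
python3 -m crank "[[-1,0,0,-10,0],[-1,0,0,-45,0],[-1,0,0,-85,0],[-1,0,0,-125,0],[-1,0,0,-150,0],[-1,0,0,-150,0]]"; python3 go.py .49 -.1061 .33 -3.1116
```

```text
time: 32.62
tool_pos: [0.4026, 0.2847, 0.3364]
tool_rot: [3.137, 0.01, -3.08]
contact_force: [1.1, 0.3, 0.2]
opening: 0.0396
grip_force: 24.6
t 32.62 pos [0.4026 0.2847 0.3364] rot [ 3.137  0.01  -3.08 ] q [ 0.46  0.35  1.72  0.    1.06 -1.17] open 0.0396 -> rows [ -63.2 -395.5    5.3] 0.031
```

```bash
python3 -m crank "[[-1,0,-40,0,0],[-1,0,-80,0,0],[-1,-5,-120,0,0],[-1,-12,-160,0,0.01],[-1,-20,-200,0,0.02],[-1,-30,-240,0,0.031],[-1,-40,-280,0,0.031],[-1,-50,-320,0,0.031],[-1,-60,-360,0,0.031],[-1,-63,-395,0,0.031],[-1,-63,-395,0,0.031],[-1,-63,-395,0,0.031]]"; python3 go.py .49 -.1061 .26 -3.1116
```

```text
time: 33.62
tool_pos: [0.4886, -0.1078, 0.3297]
tool_rot: [3.141, -0.001, -3.115]
contact_force: [-1.5, -0.2, -0.1]
opening: 0.0393
grip_force: 24.6
t 33.62 pos [ 0.4886 -0.1078  0.3297] rot [ 3.141e+00 -1.000e-03 -3.115e+00] q [-0.37  0.37  1.7   0.    1.07 -1.97] open 0.0393 -> rows [-1.5  1.6 69.7] -0.003
```

```bash
python3 -m crank "[[-1,-1,1.5,30,0],[-1,-1,1.5,60,0],[-1,-1,1.5,69.5,0],[-1,-1,1.5,69.5,0],[-1,-1,1.5,69.5,0]]"; python3 go.py .5919 -.103 .26 -3.1116; python3 - <<'E'
from h import *
# height check of packer bottom edge / board lower edge in scene depth
c=vision.get_calibration("scene"); im,d=vision.read_camera("scene"); cv2.imwrite("pics/s5.png",im[:,:,::-1])
R,t=pose(c);K=c["camera_matrix"]
q=proj(c,[[.609,-.127,.08],[.6045,-.13,.078],[.63,-.13,.078]]); print(q.round(1))
hsv=cv2.cvtColor(im,cv2.COLOR_RGB2HSV)
for y in (-.07,-.1,-.13):
    u,v=proj(c,[[.604,y,.078]])[0]; u=int(round(u)); v=int(v)
    print(y,u,[(r,*hsv[r,u].tolist()) for r in range(v-12,v+6)])
E
```

```text
time: 34.03
tool_pos: [0.4899, -0.1039, 0.2612]
tool_rot: [3.141, -0.001, -3.11]
contact_force: [0.5, 1.3, 0.4]
opening: 0.0395
grip_force: 24.6
t 34.03 pos [ 0.4899 -0.1039  0.2612] rot [ 3.141e+00 -1.000e-03 -3.110e+00] q [-0.36  0.47  1.78  0.    0.9  -1.96] open 0.0395 -> rows [-102.    -2.3    1.1] 0.001
[[365.4 244.9]
 [365.8 246.4]
 [369.2 243. ]]
-0.07 346 [(230, 19, 132, 112), (231, 19, 140, 129), (232, 16, 140, 124), (233, 15, 133, 100), (234, 12, 100, 69), (235, 10, 33, 47), (236, 120, 6, 40), (237, 120, 12, 41), (238, 120, 12, 43), (239, 135, 12, 42), (240, 12, 26, 49), (241, 13, 75, 85), (242, 16, 96, 154), (243, 17, 106, 217), (244, 20, 99, 240), (245, 21, 97, 244), (246, 20, 102, 240), (247, 17, 110, 220)]
-0.1 356 [(232, 105, 26, 39), (233, 108, 32, 40), (234, 113, 26, 40), (235, 20, 34, 45), (236, 19, 92, 69), (237, 20, 109, 89), (238, 18, 99, 93), (239, 20, 85, 90), (240, 20, 74, 93), (241, 19, 74, 107), (242, 20, 58, 123), (243, 18, 58, 149), (244, 18, 71, 176), (245, 18, 78, 189), (246, 17, 81, 192), (247, 18, 80, 191), (248, 17, 78, 176), (249, 17, 75, 153)]
-0.13 366 [(234, 8, 19, 54), (235, 14, 61, 88), (236, 15, 76, 124), (237, 14, 78, 138), (238, 15, 71, 140), (239, 16, 57, 134), (240, 18, 40, 129), (241, 21, 28, 126), (242, 21, 32, 134), (243, 19, 44, 144), (244, 20, 48, 153), (245, 18, 62, 168), (246, 17, 77, 182), (247, 17, 81, 173), (248, 17, 91, 160), (249, 17, 104, 154), (250, 17, 111, 149), (251, 17, 112, 148)]
```

```bash
python3 -m crank "[[-1,0,-2,1,0],[-1,-10,-2,1,0],[-1,-18,-2,1,0],[-1,-25,-2,1,0],[-1,-32,-2,1,0],[-1,-40,-2,1,0],[-1,-48,-2,1,0],[-1,-48,-2,1,0]]"; python3 go.py .5919 -.103 .26 -3.1116
```

```text
time: 34.75
tool_pos: [0.5393, -0.1053, 0.2599]
tool_rot: [-3.141, 0.002, -3.111]
contact_force: [-0.3, 0.8, -1.0]
opening: 0.0396
grip_force: 24.6
t 34.75 pos [ 0.5393 -0.1053  0.2599] rot [-3.141e+00  2.000e-03 -3.111e+00] q [-0.33  0.54  1.64  0.    0.95 -1.93] open 0.0396 -> rows [-52.7   0.7  -0. ] 0.001
```

```bash
python3 -m crank "[[-1,-10,0,0,0],[-1,-20,0,0,0],[-1,-30,0,0,0],[-1,-38,0,0,0],[-1,-45,0,0,0],[-1,-51,0,0,0],[-1,-51,0,0,0],[-1,-51,0,0,0]]"; python3 go.py .5919 -.103 .26 -3.1116
```

```text
time: 35.42
tool_pos: [0.5888, -0.1037, 0.2596]
tool_rot: [3.141, -0.0, -3.111]
contact_force: [-0.9, -0.3, 0.4]
opening: 0.0395
grip_force: 24.6
t 35.42 pos [ 0.5888 -0.1037  0.2596] rot [ 3.141 -0.    -3.111] q [-0.3   0.62  1.5   0.    1.03 -1.9 ] open 0.0395 -> rows [-3.1  0.6 -0.4] 0.0
```

```bash
python3 -m crank "[[-1,0,0,0.7,0],[-1,0,0,0.7,0],[0.25,0,0,0.7,0],[0.25,0,0,0.7,0],[0.25,0,0,0.7,0],[0.25,0,0,0.7,0],[0.25,0,0,0.7,0],[0.25,0,0,0.7,0]]"; python3 -m crank "[[0.25,10,0,0,0],[0.25,30,0,-5,0],[0.25,60,0,-20,0],[0.25,100,0,-55,0],[0.25,140,0,-90,0],[0.25,140,0,-120,0],[0.25,140,40,-130,0],[0.25,140,80,-130,0],[0.25,140,120,-130,0],[0.25,140,160,-130,0],[0.25,140,200,-130,0],[0.25,140,240,-130,0]]"; python3 - <<'E'
from h import *
J=np.array([.6443,.0511]); e=np.array([np.cos(.03),np.sin(.03)]); n=np.array([-e[1],e[0]])
def w(x,y): return J+x*e+y*n
T=vision.get_calibration("top"); im,d=vision.read_camera("top"); cv2.imwrite("pics/top2.png",im[:,:,::-1])
R,t=pose(T);K=T["camera_matrix"]
def pts(box):
    u0,v0,u1,v1=box; v,u=np.mgrid[v0:v1,u0:u1]; z=d[v0:v1,u0:u1]; X=np.stack([(u-K[0,2])/K[0,0]*z,(v-K[1,2])/K[1,1]*z,z],-1).reshape(-1,3); return (X-t)@R
a=pts((200,180,420,260)); L=np.c_[(a[:,:2]-J)@e,(a[:,:2]-J)@n,a[:,2]]
b=L[(L[:,2]>.093)&(L[:,2]<.13)&(abs(L[:,0])<.07)]; print("board x",b[:,0].min(),b[:,0].max(),"y",b[:,1].min(),b[:,1].max())
for y in (-.16,-.1,0,.1,.2): 
    s=b[(abs(b[:,1]-y)<.015)&(abs(b[:,0])<.03)]; print(y,s[:,2].mean().round(4))
p=L[(L[:,2]>.07)&(L[:,2]<.092)&(L[:,0]<-.047)&(L[:,1]<-.1)]; print("packer proud",len(p),p.min(0) if len(p) else"",p.max(0) if len(p) else "")
# same board heights at start not kept; board edge colour fit
hsv=cv2.cvtColor(im,cv2.COLOR_RGB2HSV); m=((hsv[:,:,1]>140)&(hsv[:,:,0]<13)).astype(np.uint8)*255; m[:190]=0;m[236:]=0;m[:,:200]=0;m[:,380:]=0
k=max(cv2.findContours(m,0,2)[0],key=cv2.contourArea); print(cv2.minAreaRect(k),"was 291.2 212.3")
E
python3 go.py 0 0 0 0
```

```text
time: 36.08
tool_pos: [0.5888, -0.1038, 0.2591]
tool_rot: [3.142, 0.0, -3.111]
contact_force: [-1.4, -0.8, -0.3]
opening: 0.0571
grip_force: 0.0
time: 37.08
tool_pos: [0.441, 0.1337, 0.3895]
tool_rot: [3.141, 0.001, -3.112]
contact_force: [1.6, -0.5, 0.7]
opening: 0.0578
grip_force: 0.0
board x -0.03970377112136313 0.04440195336597209 y -0.1816370288506929 0.23745438137425054
-0.16 0.1106
-0.1 0.11
0 0.1096
0.1 0.1088
0.2 0.1081
packer proud 138 [-0.07212551 -0.17484548  0.07604521] [-0.04703692 -0.13404037  0.0919677 ]
((290.876220703125, 211.90493774414062), (28.417278289794922, 154.0368194580078), 87.70938873291016) was 291.2 212.3
t 37.13 pos [0.4403 0.1393 0.3895] rot [ 3.137e+00  1.000e-03 -3.108e+00] q [ 0.14  0.24  1.71  0.    1.19 -1.47] open 0.0575 -> rows [ 445.1 -126.1  388.6] -3.108
```

```bash
python3 -m crank "[[0.25,0,0,0,0],[0.25,0,0,0,0],[0.25,0,0,0,0],[0.25,0,0,0,0]]"; python3 -c "
from cell import ticket; print(ticket.hand_in())"
```

```text
time: 37.47
tool_pos: [0.4418, 0.1307, 0.3891]
tool_rot: [-3.141, -0.0, -3.113]
contact_force: [0.9, -1.1, -0.1]
opening: 0.0577
grip_force: 0.0
the job is handed in; nothing more can be done
None
```

The job is handed in at 37.5 s (no verdict came back): three bites took the collar to about 2.77 rad, the bar lies where I picked it up, the packer sits on the right riser (centre about 17 mm front of and 2 mm right of its centre), and the board has not shifted on its risers.

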